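Close one dispensing tray, draw out the other by its lip

TASK

Only one medicine tray may stand open at a time: push the yellow tray, which was left open, fully home, then hook a fingertip behind the upright lip of the blue tray and draw it all the way out to its stop. Only push and pull with the fingers: pinch and lift nothing. The dose cup must stay standing in the yellow tray, the blister strip in the blue tray, and the things around must stay where they are.

Things in the scene. Friction and masses are not known exactly. Their poses are not given: they have to be found in the camera images.
- yellow_unit: low grey unit with a clear top, 180 deep (x) x 124 wide (y) x 64 mm high, fixed to the bench, housing the yellow tray. Origin: centre of its underside; its open front, 90 mm from the origin, faces its own -x (towards the robot, turned up to 0.15 rad); the tray slides out along -x. The two units stand side by side, either one on the left
- yellow_tray (a joint): how far the yellow tray is out, in m: 0 fully home, 0.10 at its stop; starts 60 to 95 mm out. About 2 N of friction, stays where left. Tray 108 mm wide, walls 30 mm above the bench. At its front, open from above even when home, is a finger well between lip and cross wall: 55 mm long (along the pull), 102 wide, floor 9 mm above the bench; behind it the load compartment, 154 mm long
- yellow_hook (a point): rear sheet of the yellow tray's upright front lip, 4 thick (x) x 108 wide x 40 mm high, moves with the tray. Point: its centre, 27 mm above the bench (top edge at 47 mm), 144 mm plus the joint value in front of the unit's origin; axes as the unit's (pull along -x). The finger well runs from 2 to 57 mm behind (+x) this point
- yellow_face (a point): front sheet of the yellow tray's lip, 4 thick x 108 wide x 36 mm high, with a blank paper label, right in front of the rear sheet. Point: its centre, 25 mm above the bench (top edge at 43 mm), 148 mm plus the joint value in front of the unit's origin; axes as the unit's. Its outer surface lies 2 mm in front (-x) of the point
- blue_unit: low grey unit with a clear top, 180 deep (x) x 124 wide (y) x 64 mm high, fixed to the bench, housing the blue tray. Origin: centre of its underside; its open front, 90 mm from the origin, faces its own -x (towards the robot, turned up to 0.15 rad); the tray slides out along -x. The two units stand side by side, either one on the left
- blue_tray (a joint): how far the blue tray is out, in m: 0 fully home, 0.10 at its stop; starts shut or up to 10 mm ajar. About 2 N of friction, stays where left. Tray 108 mm wide, walls 30 mm above the bench. At its front, open from above even when home, is a finger well between lip and cross wall: 55 mm long (along the pull), 102 wide, floor 9 mm above the bench; behind it the load compartment, 154 mm long
- blue_hook (a point): rear sheet of the blue tray's upright front lip, 4 thick (x) x 108 wide x 40 mm high, moves with the tray. Point: its centre, 27 mm above the bench (top edge at 47 mm), 144 mm plus the joint value in front of the unit's origin; axes as the unit's (pull along -x). The finger well runs from 2 to 57 mm behind (+x) this point
- blue_face (a point): front sheet of the blue tray's lip, 4 thick x 108 wide x 36 mm high, with a blank paper label, right in front of the rear sheet. Point: its centre, 25 mm above the bench (top edge at 43 mm), 148 mm plus the joint value in front of the unit's origin; axes as the unit's. Its outer surface lies 2 mm in front (-x) of the point
- cup: small clear dose cup, 46 across x 33 mm high, 10 to 25 g, standing loose in the yellow tray. Origin: centre of its underside; z is its upright axis
- strip: silver blister strip of tablets, 38 x 90 x 5 mm, lying loose in the blue tray. Origin: centre of its underside
- bottle: white bottle with a green band, 38 across x 68 mm high, loose bystander. Origin: centre of its underside
- pots: stack of nested clear dose cups, 46 across x 58 mm high, loose bystander. Origin: centre of its underside
- vial: white screw jar, 39 across x 66 mm high, loose bystander near the bench's front edge. Origin: centre of its underside
- tape: roll of tan tape, 53 across x 18 mm high, lying flat near the bench's front edge, loose bystander. Origin: centre of its underside
Not all that is in view belongs to the job. What is shaped like the cup but brown, orange or red is not meant.

How it is judged (in metres and radians):
On the way, in this order (a step that is already met when the one before it is completed fails the run):
1. the yellow tray is fully home (within 5 mm) (value of joint yellow_tray below 0.005 m), for 0.2 s.
2. the fingers pull on the back of the blue tray's lip and the tray is moving out (20 to 90 mm) (contact force between the fingers and blue_tray_c5 above 0.5 N and value of joint blue_tray between 0.02 and 0.09 m), for 0.04 s.
3. the blue tray is out to its stop (within 6 mm) (value of joint blue_tray above 0.094 m), for 0.2 s.
At the end, for the whole second after the job is handed in: Yellow tray home within 5 mm; blue tray out within 6 mm of its 100 mm stop; the dose cup stands upright (0.3 rad) at rest in the yellow tray, the blister strip lies at rest in the blue tray; bottle, cup stack, tape roll and white jar stand within 20 mm of their starts (value of joint yellow_tray below 0.005 m and value of joint blue_tray above 0.094 m and angle between each of cup, bottle, pots, tape, vial's own z axis and vertical below 0.3 rad and x of cup in the frame of yellow_hook between 0.06 and 0.215 m and y of cup in the frame of yellow_hook between -0.05 and 0.05 m and height (world z) of each of cup, strip below 0.025 m and x of strip in the frame of blue_hook between 0.06 and 0.215 m and y of strip in the frame of blue_hook between -0.05 and 0.05 m and linear speed of each of cup, strip below 0.02 m/s and distance of each of bottle, pots, tape, vial from where it was at the start of the episode below 0.02 m); the robot touches nothing.
It fails at once if both trays out at once (blue over 30 mm while yellow is over 10 mm) (value of joint blue_tray above 0.03 m and value of joint yellow_tray above 0.01 m).
It fails at once if the lip of the yellow tray is pinched (fingers press on its back and its front at once) (contact force between the fingers and yellow_tray_c5 above 1.5 N and contact force between the fingers and yellow_tray_c6 above 1.5 N).
It fails at once if the lip of the blue tray is pinched (fingers press on its back and its front at once) (contact force between the fingers and blue_tray_c5 above 1.5 N and contact force between the fingers and blue_tray_c6 above 1.5 N).
It fails at once if the dose cup is lifted or tipped over, or the blister strip is lifted (height (world z) of any of strip, cup above 0.03 m or angle between cup's own z axis and vertical above 0.6 rad).
It fails at once if a thing standing around is lifted, shifted by more than 20 mm or tipped (distance of any of bottle, pots, tape, vial from where it was at the start of the episode above 0.02 m or angle between any of bottle, pots, tape, vial's own z axis and vertical above 0.5 rad).
It also fails if it takes over 42 s, if anything falls off the work surface, if the arm or the gripper's body presses on something with over 40 N, if the wrist force passes 120 N, or if a joint passes its speed limit or range.

ROBOT

A 6-joint arm with a two-finger parallel gripper is mounted at the origin on a cart in front of the work surface, level with it; the furniture and walls round the work are solid. World frame = base frame: x ahead of the robot, y to its left, z up, the work surface at z = 0. Lengths are in mm, angles in rad, forces in N, time in s.
With the tool pointing down it reaches from about 275 to 975 mm from the base axis. Payload 8.4 kg.
Tool frame: the origin (TCP) lies at the very end of the fingers, on their centre line; the grasp point (between the pads) lies 19 mm behind it; z points along the fingers, x is the direction in which the jaws open and shut, and the axes are right-handed (so a half turn about z gives the same grasp; the last joint's range is limited). The gripper opens to 92 mm and grips with 3 to 60 N. Pads are 20 mm wide; open, the fingers measure 128 mm over their backs; the gripper's body (75 mm by 189 mm) begins 69 mm behind the grasp point.
Start: joints at [-1.295, 0.353, 1.633, -0, 1.155, -0.002], TCP at [171.399, -601.041, 214.583] pointing down, gripper open.
Joint ranges: [-2.63, 2.63], [-0.92, 2.1], [0.06, 2.66], [-1.3, 4.44], [0, 2.69], [-3.02, 3.02]. Speed limits (rad/s): [2.22, 2.22, 2.79, 3.14, 3.14, 3.14].

INTERFACE

Orientations are given as a unit quaternion [w, x, y, z].
In Python, from cell import bot gives the robot as it stands. The module is installed in compiled form; this text tells all that it offers.
- The arm moves only by the tool jog_arm, never from a script. Its argument "targets" is a list of rows, each an object with "jaw": the finger opening in mm, from 0 to 91.9; "dp": the shift along the tool's x, y, z in mm, a list of three; "rotation": the turn, a rotation vector about the tool's x, y, z in rad, a list of three. In form: [{"jaw": jaw, "dp": [dx, dy, dz], "rotation": [wx, wy, wz]}, ...]. A call has 1 to 8 rows; each row shifts and turns the commanded pose from where the row before left it, along the tool's axes as they then stand; what a row does not reach is not made up. A row lasts 1/10 s, in which the tool goes at most 50 mm and 8.59 degrees, less where a joint would pass 70% of its speed; a pose out of reach is approached as far as the arm can. A call is refused whole if a number of a shift passes 50 or a number of a turn 0.15, either way. A call with a gripper value outside its range is refused whole. The fingers move at their own pace and stop on an object; the grip force is fixed at half the most. Time passes only in rows, so rows that do not move let the fingers close. It gives the time, the measured TCP pose, the force and the opening at its end, in the units of the state.
- bot.state(): the state, without advancing time (a new reading comes with each control period).
- bot.camera(name): name is "scene" or "top" or "wrist"; returns the picture (384x512x3 uint8, red, green, blue); there is no depth.
- bot.get_calibration(name): a dict with "mtx" (3x3 intrinsics, pixels), "k1" (the pictures are not rectified: a ray, as slopes to the right and down, at radius r is drawn at 1 + k1 r^2 times it, then the intrinsics apply), "R" (3x3) and "t" (3): a world point X has camera coordinates R X + t. Camera axes: x right, y down, z forward; pixel columns grow to the right and rows downward; lengths in mm; the calibration is good to about 2 mm. A picture is of the moment at which its call begins: read the wrist's pose just before it. get_calibration takes no time and is no camera call; for the wrist camera it gives the pose at the moment of the call.
- bot.finish_job(): hands the job in, once; it reports no verdict.
The state is a dict: "t": time; "joint_positions": joint angles; "qvel": joint speeds; "joint_efforts": joint torques, N m; "ee_pos": TCP position; "tcp_rot": TCP orientation; "contact_force": force on the tool from outside, world axes, zero at the start; "moment": the same for the moment, N m; "width": finger opening in mm.
Only numpy, scipy, OpenCV 4.12 (cv2) and the standard library are available. Lean on these libraries where they do the work, as an engineer would, in place of code of your own. Each camera call takes 0.05 s, during which the arm holds its last target. There are 200 camera calls.

## Working session

There is one attempt and no reset: what is moved stays moved. The work goes in short steps, Python scripts to look and compute and a tool call to move; the robot and the scene stay as the last step left them, time stands still between calls to the robot, and variables do not carry over. Pictures are saved under pics/ and viewed, about 8 in all and at most 12, crops included, and the job is handed in when it is done.

Besides the shell and the picture viewer there is one more tool, called after "Emit:" by a JSON object that holds its "fn" and its "kwargs". jog_arm: Moves the arm, as the interface text tells. Its arguments: {"type":"object","properties":{"targets":{"type":"array","items":{"type":"object","properties":{"jaw":{"type":"number"},"dp":{"type":"array","items":{"type":"number"}},"rotation":{"type":"array","items":{"type":"number"}}}}}},"required":["targets"]}

```bash
mkdir -p pics; cat > h.py <<'E'
import numpy as np, cv2
from cell import bot
def snap(n,f):
    im=bot.camera(n); cv2.imwrite('pics/'+f,im[:,:,::-1]); return im
def ray(n,uv):
    c=bot.get_calibration(n); K=np.array(c['mtx']);R=np.array(c['R']);t=np.array(c['t']).ravel()
    d=np.array([(uv[0]-K[0,2])/K[0,0],(uv[1]-K[1,2])/K[1,1]]); s=d.copy()
    for _ in range(30): s=d/(1+c['k1']*(s@s))
    v=R.T@np.array([s[0],s[1],1]); return -R.T@t, v/np.linalg.norm(v)
def atz(n,uv,z):
    o,v=ray(n,uv); return o+v*(z-o[2])/v[2]
def tri(a,b):
    (o1,v1),(o2,v2)=ray(*a),ray(*b)
    s=np.linalg.lstsq(np.c_[v1,-v2],o2-o1,rcond=None)[0]
    p,q=o1+s[0]*v1,o2+s[1]*v2
    return (p+q)/2,np.linalg.norm(p-q)
def proj(n,X):
    c=bot.get_calibration(n);p=np.array(c['R'])@X+np.array(c['t']).ravel();s=p[:2]/p[2];s=s*(1+c['k1']*(s@s));K=np.array(c['mtx'])
    return K[0,0]*s[0]+K[0,2],K[1,1]*s[1]+K[1,2]
E
python3 - <<'E'
from h import *
s=bot.state();print(s['t'],s['ee_pos'],s['tcp_rot'],s['contact_force'],s['width'])
a=snap('scene','s0.png');b=snap('top','t0.png')
cv2.imwrite('pics/t0b.png',cv2.resize(b,(800,600),interpolation=cv2.INTER_CUBIC)[:,:,::-1])
cv2.imwrite('pics/s0b.png',cv2.resize(a,(800,600),interpolation=cv2.INTER_CUBIC)[:,:,::-1])
E
```

```text
0.0 [ 171.26068401 -600.55365449  213.87129446] [-4.25868532e-04  7.98196517e-01 -6.02396745e-01 -5.48090129e-04] [-0.94141428  0.28034154  0.14104331] 91.61538356358632
```

View pics/t0b.png

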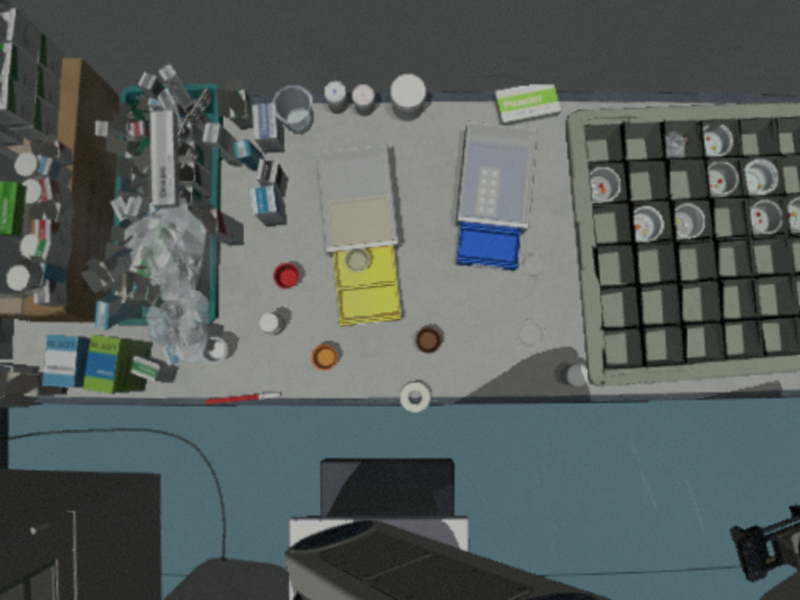

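View pics/s0b.png

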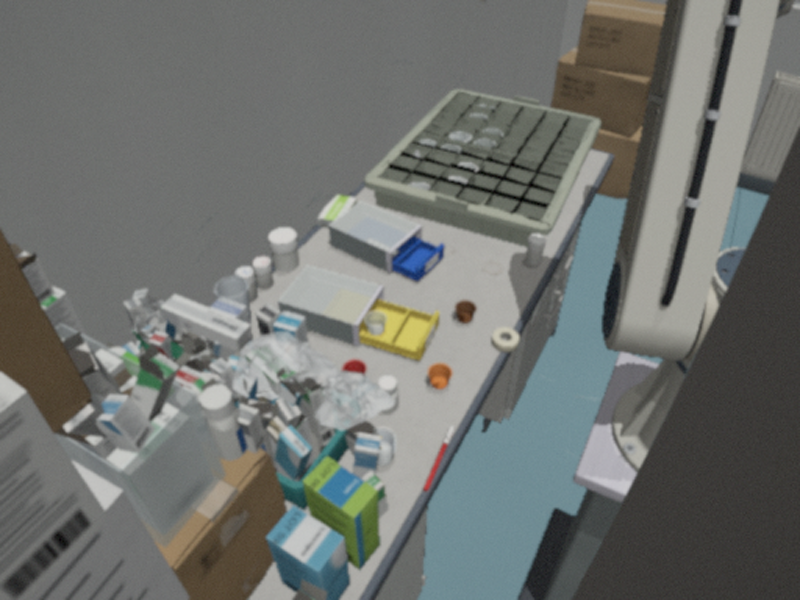

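Yellow tray (left) is open, with its lip near (371,322) in the 800x600 top view; the blue tray is nearly shut, with its lip near (488,266). The cups and tape are in front. I'll enlarge the work area next.

```bash
python3 - <<'E'
from h import *
b=cv2.imread('pics/t0.png')
c=b[75:270,155:395]; cv2.imwrite('pics/t0c.png',cv2.convertScaleAbs(cv2.resize(c,None,fx=3.3,fy=3,interpolation=cv2.INTER_CUBIC),alpha=1.4))
print(proj('top',np.array([400,0,0])),proj('top',np.array([700,0,0])),proj('top',np.array([600,-200,0])), ray('top',(256,192))[0])
E
```

```text
(np.float64(240.8951721044734), np.float64(241.0954332689953)) (np.float64(240.25464051339983), np.float64(135.00590914295066)) (np.float64(311.3157599119406), np.float64(169.1738235615623)) [ 421.65164625  -46.86113681 1367.46843484]
```

View pics/t0c.png

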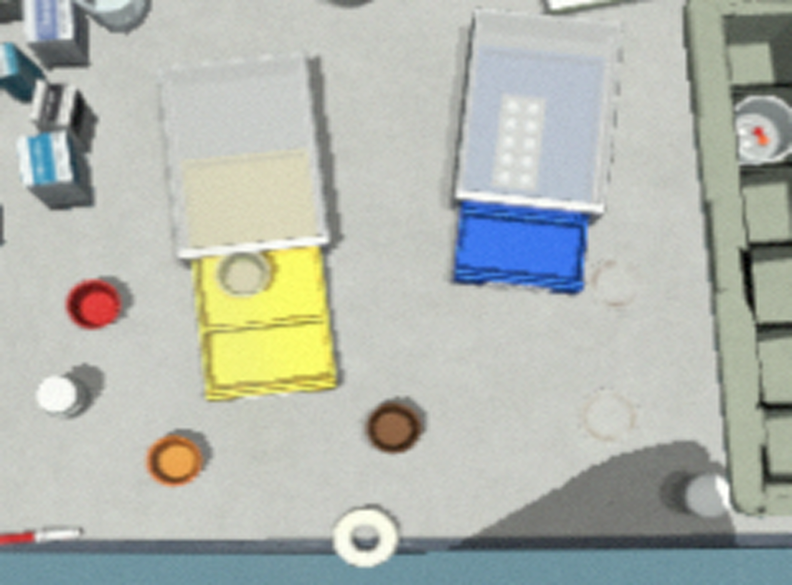

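```bash
python3 - <<'E'
from h import *
def P(x,y,z): return atz('top',(x/3.3+155-0.35,y/3+75-0.33),z)
for n,l,r,fl,fr,bl,br in [('y',(180,257),(328,243),(206,395),(338,384),(160,72),(303,57)),('b',(457,204),(603,212),(454,282),(582,291),(474,10),(622,24))]:
    A,B=P(*l,64),P(*r,64);C,D=P(*fl,45),P(*fr,45);E,F=P(*bl,64),P(*br,64)
    for q in (A,B,C,D,E,F): print(np.round(q))
    print(n,'w',np.linalg.norm(A-B),'ang',np.arctan2(*((A-B)[[0,1]]*[-1,1])), 'lipw',np.linalg.norm(C-D),np.arctan2(*((C-D)[[0,1]]*[-1,1])),'depth',np.linalg.norm((A+B-E-F)/2), 'front->lip',np.linalg.norm((A+B-C-D)[:2]/2), 'dir',np.arctan2(*((E+F-A-B)[[1,0]])))
for n,p,z in [('cup',(244,273),40),('bottle',(58,395),68),('brown',(393,427),30),('orange',(175,460),30),('tape',(365,536),18),('vial',(706,495),66),('ringA',(613,283),0),('ringB',(610,415),0),('ringBtop',(610,415),58),('ringAtop',(613,283),58)]: print(n,np.round(P(*p,z)))
E
```

```text
[618.  82.  64.]
[630. -39.  64.]
[495.  63.  45.]
[504. -46.  45.]
[790.  99.  64.]
[803. -20.  64.]
y w 121.75673043500365 ang 0.09389860305896046 lipw 108.93203854989949 0.08298883542673582 depth 173.14803856570362 front->lip 125.30194446935145 dir 0.10563657767046887
[ 664. -145.   64.]
[ 656. -265.   64.]
[ 596. -143.   45.]
[ 587. -249.   45.]
[ 846. -163.   64.]
[ 832. -287.   64.]
b w 120.28250132512622 ang -0.06857879479146177 lipw 106.3654066794282 -0.08660357801871604 depth 179.75034494732301 front->lip 69.54269163359261 dir -0.11125224791393414
cup [607.  31.  40.]
bottle [495. 181.  68.]
brown [465. -91.  30.]
orange [437.  90.  30.]
tape [366. -67.  18.]
vial [ 401. -342.   66.]
ringA [ 600. -283.    0.]
ringB [ 476. -277.    0.]
ringBtop [ 473. -267.   58.]
ringAtop [ 592. -273.   58.]
```

Emit:
{"fn": "jog_arm", "kwargs": {"targets": [{"jaw": 0,"dp": [0,0,0],"rotation": [0,0,0.1]},{"jaw": 0,"dp": [0,0,0],"rotation": [0,0,0.086]},{"jaw": 0,"dp": [-40,-24,5],"rotation": [0,0,0]},{"jaw": 0,"dp": [-40,-24,5],"rotation": [0,0,0]},{"jaw": 0,"dp": [-40,-24,5],"rotation": [0,0,0]},{"jaw": 0,"dp": [-40,-24,5],"rotation": [0,0,0]},{"jaw": 0,"dp": [-40,-24,5],"rotation": [0,0,0]},{"jaw": 0,"dp": [-40,-24,5],"rotation": [0,0,0]}]}}

```text
t: 0.9
ee_pos: [293.0, -347.0, 184.3]
tcp_rot: [-0.0, 0.739, -0.674, -0.0]
contact_force: [1.8, 0.2, -0.2]
width: 30.4
```

Emit:
{"fn": "jog_arm", "kwargs": {"targets": [{"jaw": 0,"dp": [-40,-24,5],"rotation": [0,0,0]},{"jaw": 0,"dp": [-40,-24,5],"rotation": [0,0,0]},{"jaw": 0,"dp": [-40,-24,5],"rotation": [0,0,0]},{"jaw": 0,"dp": [-40,-20,5],"rotation": [0,0,0]},{"jaw": 0,"dp": [-40,-20,5],"rotation": [0,0,0]},{"jaw": 0,"dp": [-40,-20,5],"rotation": [0,0,0]},{"jaw": 0,"dp": [0,0,0],"rotation": [0,0,0]},{"jaw": 0,"dp": [0,0,0],"rotation": [0,0,0]}]}}

```text
t: 1.7
ee_pos: [402.2, -96.9, 154.4]
tcp_rot: [0.0, 0.74, -0.673, -0.0]
contact_force: [0.3, 0.1, 0.0]
width: 0.0
```

Emit:
{"fn": "jog_arm", "kwargs": {"targets": [{"jaw": 0,"dp": [-32,-18,5],"rotation": [0,0,0]},{"jaw": 0,"dp": [-32,-18,5],"rotation": [0,0,0]},{"jaw": 0,"dp": [-32,-18,5],"rotation": [0,0,0]},{"jaw": 0,"dp": [0,0,0],"rotation": [0,0,0]},{"jaw": 0,"dp": [0,0,0],"rotation": [0,0,0]}]}}

```text
t: 2.2
ee_pos: [446.9, 1.8, 139.4]
tcp_rot: [0.0, 0.739, -0.674, -0.0]
contact_force: [-0.3, -0.9, -0.1]
width: 0.2
```

```bash
python3 - <<'E'
from h import *
w=snap('wrist','w1.png'); print(bot.get_calibration('wrist'))
cv2.imwrite('pics/w1b.png',cv2.convertScaleAbs(cv2.resize(w,(800,600),interpolation=cv2.INTER_CUBIC)[:,:,::-1],alpha=1.3))
s=bot.state();print(s['ee_pos'],s['contact_force'])
E
```

```text
{'mtx': array([[317.76851346,   0.        , 253.15476088],
       [  0.        , 317.76851346, 198.78958956],
       [  0.        ,   0.        ,   1.        ]]), 'k1': -0.050117087019761204, 'R': array([[ 0.09036683, -0.99590771,  0.00129272],
       [-0.95926213, -0.08669265,  0.26888761],
       [-0.26767517, -0.02553858, -0.96317069]]), 't': array([-39.87203833, 418.22077733, 437.71076828])}
[446.65434988   1.42015378 139.48738631] [-0.50935278 -0.67031956  0.15746501]
```

View pics/w1b.png

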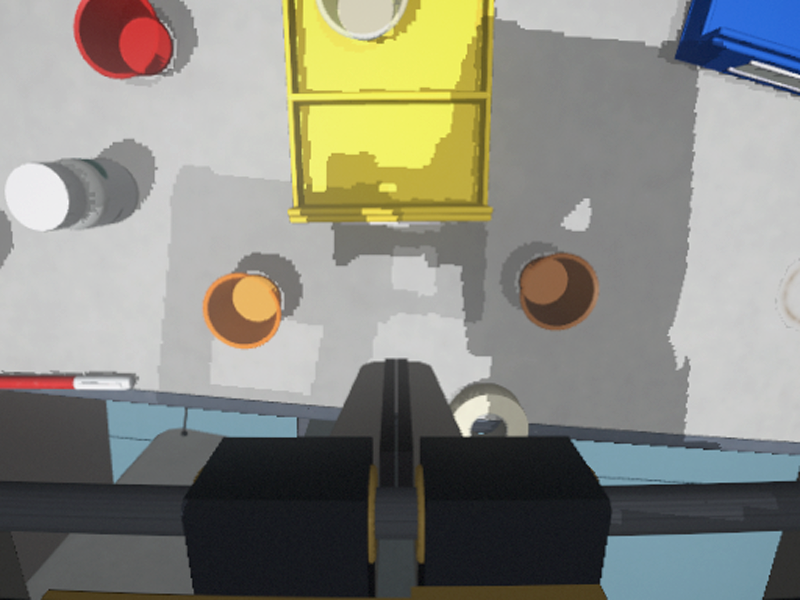

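Wrist view: the yellow lip runs (289,212)–(492,212), square with the tool. The brown and orange cups clear the lane, and the bottle (white, green band) is at far left.

```bash
python3 - <<'E'
from h import *
k=.64
def W(x,y,z): return np.round(atz('wrist',(x*k-.2,y*k-.2),z),1)
for p in [(289,208,47),(492,208,47),(289,220,43),(492,218,43),(292,97,30),(490,97,30),(240,310,33),(558,290,33),(490,415,18),(362,5,40),(720,32,47),(680,58,45)]: print(p,W(*p))
# finger tip check
print(np.array(proj('wrist',np.array(bot.state()['ee_pos'])))/k)
# triangulate lip front-edge corners
for w,t in [((289,220),(206,395)),((492,218),(338,384))]:
    print(tri(('wrist',(w[0]*k,w[1]*k)),('top',(t[0]/3.3+154.65,t[1]/3+74.67))))
E
```

```text
(289, 208, 47) [499.5  61.2  47. ]
(492, 208, 47) [509. -44.  47.]
(289, 220, 43) [492.8  61.8  43. ]
(492, 218, 43) [503.6 -45.5  43. ]
(292, 97, 30) [555.9  65.4  30. ]
(490, 97, 30) [565.3 -38.5  30. ]
(240, 310, 33) [437.6  90.5  33. ]
(558, 290, 33) [466.  -91.2  33. ]
(490, 415, 18) [376.6 -67.2  18. ]
(362, 5, 40) [600.2  31.1  40. ]
(720, 32, 47) [ 605.2 -145.    47. ]
(680, 58, 45) [ 591.4 -128.3   45. ]
[393.54814478 383.87223251]
(array([494.07475313,  61.17101119,  49.76749132]), np.float64(2.295816958871671))
(array([503.80291483, -45.83907504,  43.54099203]), np.float64(0.7932646316528787))
```

Emit:
{"fn": "jog_arm", "kwargs": {"targets": [{"jaw": 0,"dp": [0,0,40],"rotation": [0,0,0]},{"jaw": 0,"dp": [0,0,40],"rotation": [0,0,0]},{"jaw": 0,"dp": [0,0,40],"rotation": [0,0,0]},{"jaw": 0,"dp": [0,-15,0],"rotation": [0,0,0]},{"jaw": 0,"dp": [0,-15,0],"rotation": [0,0,0]},{"jaw": 0,"dp": [0,-5,0],"rotation": [0,0,0]},{"jaw": 0,"dp": [0,-4,0],"rotation": [0,0,0]},{"jaw": 0,"dp": [0,-4,0],"rotation": [0,0,0]}]}}

```text
t: 3.05
ee_pos: [489.2, 5.8, 19.8]
tcp_rot: [0.0, 0.739, -0.674, -0.0]
contact_force: [-2.9, -1.7, 0.5]
width: 0.4
```

Emit:
{"fn": "jog_arm", "kwargs": {"targets": [{"jaw": 0,"dp": [0,-5,0],"rotation": [0,0,0]},{"jaw": 0,"dp": [0,-5,0],"rotation": [0,0,0]},{"jaw": 0,"dp": [0,-5,0],"rotation": [0,0,0]},{"jaw": 0,"dp": [0,-5,0],"rotation": [0,0,0]},{"jaw": 0,"dp": [0,-5,0],"rotation": [0,0,0]}]}}

```text
t: 3.55
ee_pos: [515.3, 9.1, 19.6]
tcp_rot: [0.0, 0.739, -0.674, 0.0]
contact_force: [-2.6, -2.3, 1.2]
width: 0.7
```

Emit:
{"fn": "jog_arm", "kwargs": {"targets": [{"jaw": 0,"dp": [0,-5,0],"rotation": [0,0,0]},{"jaw": 0,"dp": [0,-5,0],"rotation": [0,0,0]},{"jaw": 0,"dp": [0,-5,0],"rotation": [0,0,0]},{"jaw": 0,"dp": [0,-5,0],"rotation": [0,0,0]},{"jaw": 0,"dp": [0,-5,0],"rotation": [0,0,0]},{"jaw": 0,"dp": [0,-5,0],"rotation": [0,0,0]}]}}

```text
t: 4.15
ee_pos: [545.1, 12.0, 19.5]
tcp_rot: [-0.0, 0.739, -0.674, -0.0]
contact_force: [-2.2, 1.4, 2.1]
width: 0.3
```

Emit:
{"fn": "jog_arm", "kwargs": {"targets": [{"jaw": 0,"dp": [0,-3,0],"rotation": [0,0,0]},{"jaw": 0,"dp": [0,-3,0],"rotation": [0,0,0]},{"jaw": 0,"dp": [0,0,0],"rotation": [0,0,0]}]}}

```text
t: 4.45
ee_pos: [551.4, 12.3, 19.6]
tcp_rot: [-0.0, 0.739, -0.674, 0.0]
contact_force: [-0.2, 0.1, 0.4]
width: 0.4
```

Emit:
{"fn": "jog_arm", "kwargs": {"targets": [{"jaw": 0,"dp": [0,-3,0],"rotation": [0,0,0]},{"jaw": 0,"dp": [0,-2,0],"rotation": [0,0,0]},{"jaw": 0,"dp": [0,0,0],"rotation": [0,0,0]}]}}

```text
t: 4.75
ee_pos: [554.4, 12.6, 19.4]
tcp_rot: [0.001, 0.739, -0.674, -0.001]
contact_force: [-6.1, 0.2, 4.0]
width: 0.3
```

Emit:
{"fn": "jog_arm", "kwargs": {"targets": [{"jaw": 0,"dp": [0,-2,0],"rotation": [0,0,0]},{"jaw": 0,"dp": [0,-2,0],"rotation": [0,0,0]},{"jaw": 0,"dp": [0,0,0],"rotation": [0,0,0]}]}}

```text
t: 5.05
ee_pos: [554.4, 12.6, 19.0]
tcp_rot: [0.004, 0.739, -0.674, -0.004]
contact_force: [-18.4, -2.1, 14.8]
width: 0.5
```

Emit:
{"fn": "jog_arm", "kwargs": {"targets": [{"jaw": 0,"dp": [0,8,0],"rotation": [0,0,0]},{"jaw": 0,"dp": [0,25,0],"rotation": [0,0,0]},{"jaw": 0,"dp": [0,0,-40],"rotation": [0,0,0]},{"jaw": 0,"dp": [0,0,-40],"rotation": [0,0,0]},{"jaw": 0,"dp": [0,0,-40],"rotation": [0,0,0]},{"jaw": 0,"dp": [40,0,0],"rotation": [0,0,0]},{"jaw": 0,"dp": [40,0,0],"rotation": [0,0,0]},{"jaw": 0,"dp": [40,0,0],"rotation": [0,0,0]}]}}

```text
t: 5.85
ee_pos: [539.0, -110.8, 140.6]
tcp_rot: [-0.001, 0.739, -0.674, 0.001]
contact_force: [-0.4, -0.3, -0.5]
width: 0.2
```

Emit:
{"fn": "jog_arm", "kwargs": {"targets": [{"jaw": 0,"dp": [40,0,0],"rotation": [0,0,0]},{"jaw": 0,"dp": [40,0,0],"rotation": [0,0,0]},{"jaw": 0,"dp": [0,0,0],"rotation": [0,0,0.09]},{"jaw": 0,"dp": [0,0,0],"rotation": [0,0,0.09]},{"jaw": 0,"dp": [0,0,0],"rotation": [0,0,0]},{"jaw": 0,"dp": [0,0,0],"rotation": [0,0,0]}]}}

```text
t: 6.45
ee_pos: [545.6, -189.1, 139.7]
tcp_rot: [0.0, -0.676, 0.737, -0.0]
contact_force: [-0.3, 0.8, 0.2]
width: 0.2
```

```bash
python3 - <<'E'
from h import *
s=bot.state();print(s['t'],s['ee_pos'],s['tcp_rot'],s['contact_force'])
w=snap('wrist','w2.png')
cv2.imwrite('pics/w2b.png',cv2.convertScaleAbs(cv2.resize(w,(800,600),interpolation=cv2.INTER_CUBIC)[:,:,::-1],alpha=1.3))
E
```

```text
6.45 [ 545.56058608 -189.13927835  139.73486324] [ 2.26162376e-04 -6.76228914e-01  7.36691399e-01 -4.32996433e-04] [-0.3237105   0.83873108  0.17460257]
```

View pics/w2b.png

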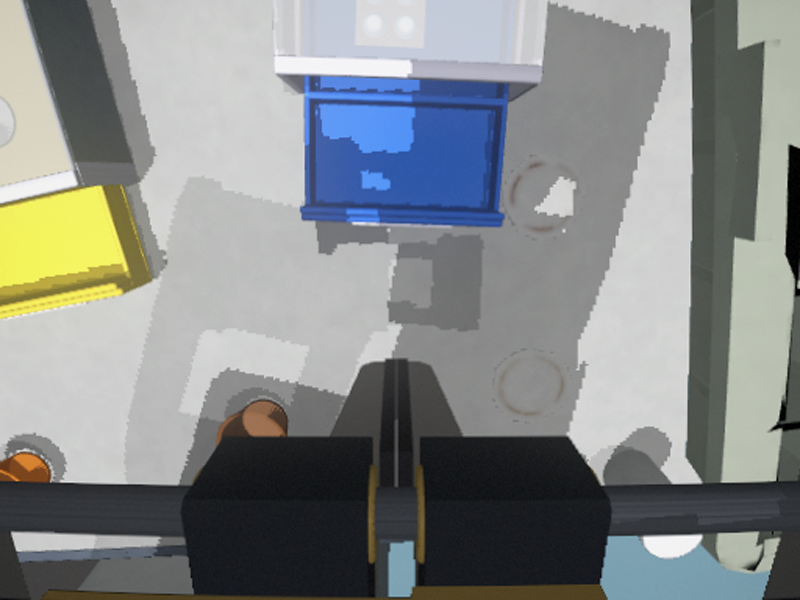

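Blue lip runs (302,213)–(504,217), with the finger well behind it from row 100 to 205. The two rings are flat stains, and the jar is at (650,500). Yellow appears closed.

```bash
python3 - <<'E'
from h import *
k=.64
def W(x,y,z): return atz('wrist',(x*k-.2,y*k-.2),z)
for p in [(302,208,47),(504,213,47),(302,219,43),(504,225,43),(305,98,30),(507,102,30),(275,72,64),(542,77,64)]: print(p,np.round(W(*p),1))
e=np.array(bot.state()['ee_pos']);q=bot.state()['tcp_rot']
from scipy.spatial.transform import Rotation as R
r=R.from_quat([q[1],q[2],q[3],q[0]]).as_matrix()
a=(W(302,208,47)+W(504,213,47))/2; b=(W(305,98,30)+W(507,102,30))/2
print(a,b,'tool frame',r.T@(a-e),r.T@(b-e), r[:,1])
for w,t in [((302,219),(454,284)),((504,225),(582,292))]:
    print(tri(('wrist',(w[0]*k,w[1]*k)),('top',(t[0]/3.3+154.65,t[1]/3+74.67))))
E
```

```text
(302, 208, 47) [ 607.6 -146.1   47. ]
(504, 213, 47) [ 596.  -250.9   47. ]
(302, 219, 43) [ 601.7 -144.6   43. ]
(504, 225, 43) [ 589.3 -251.5   43. ]
(305, 98, 30) [ 663.5 -151.9   30. ]
(507, 102, 30) [ 652.4 -258.1   30. ]
(275, 72, 64) [ 670.8 -145.    64. ]
(542, 77, 64) [ 658.2 -267.1   64. ]
[ 601.79644896 -198.50571841   47.        ] [ 657.95177499 -204.99072473   30.        ] tool frame [  4.68857634 -56.87683908  92.74492924] [   6.35189099 -113.36952343  109.78270929] [-9.96347555e-01  8.53879963e-02 -6.63478508e-04]
(array([ 598.48294663, -142.82010314,   25.74145515]), np.float64(4.528566235752612))
(array([ 587.68142057, -252.0732464 ,   33.56925598]), np.float64(3.1846088170145923))
```

Emit:
{"fn": "jog_arm", "kwargs": {"targets": [{"jaw": 0,"dp": [3,-28,0],"rotation": [0,0,0.02]},{"jaw": 0,"dp": [0,-28,0],"rotation": [0,0,0]},{"jaw": 0,"dp": [0,-28,0],"rotation": [0,0,0]},{"jaw": 0,"dp": [0,0,30],"rotation": [0,0,0]},{"jaw": 0,"dp": [0,0,30],"rotation": [0,0,0]},{"jaw": 0,"dp": [0,0,0],"rotation": [0,0,0]}]}}

```text
t: 7.1
ee_pos: [625.9, -199.2, 75.7]
tcp_rot: [-0.002, -0.669, 0.744, 0.003]
contact_force: [0.3, -0.4, -0.2]
width: 0.2
```

Emit:
{"fn": "jog_arm", "kwargs": {"targets": [{"jaw": 0,"dp": [0,0,20],"rotation": [0,0,0]},{"jaw": 0,"dp": [0,0,20],"rotation": [0,0,0]},{"jaw": 0,"dp": [0,0,20],"rotation": [0,0,0]},{"jaw": 0,"dp": [0,0,0],"rotation": [0,0,0]}]}}

```text
t: 7.5
ee_pos: [627.4, -199.9, 18.5]
tcp_rot: [-0.001, -0.668, 0.744, 0.001]
contact_force: [-0.7, 0.0, 0.2]
width: 0.1
```

Emit:
{"fn": "jog_arm", "kwargs": {"targets": [{"jaw": 0,"dp": [0,6,0],"rotation": [0,0,0]},{"jaw": 0,"dp": [0,4,0],"rotation": [0,0,0]},{"jaw": 0,"dp": [0,4,0],"rotation": [0,0,0]},{"jaw": 0,"dp": [0,4,0],"rotation": [0,0,0]},{"jaw": 0,"dp": [0,5,0],"rotation": [0,0,0]},{"jaw": 0,"dp": [0,5,0],"rotation": [0,0,0]}]}}

```text
t: 8.1
ee_pos: [601.2, -197.7, 20.3]
tcp_rot: [0.001, -0.668, 0.744, -0.001]
contact_force: [2.2, 0.5, 2.0]
width: 0.8
```

Emit:
{"fn": "jog_arm", "kwargs": {"targets": [{"jaw": 0,"dp": [0,5,0],"rotation": [0,0,0]},{"jaw": 0,"dp": [0,5,0],"rotation": [0,0,0]},{"jaw": 0,"dp": [0,5,0],"rotation": [0,0,0]}]}}

```text
t: 8.4
ee_pos: [585.4, -195.9, 19.6]
tcp_rot: [0.0, -0.668, 0.744, -0.0]
contact_force: [2.1, 0.1, 2.2]
width: 0.5
```

Emit:
{"fn": "jog_arm", "kwargs": {"targets": [{"jaw": 0,"dp": [0,5,0],"rotation": [0,0,0]},{"jaw": 0,"dp": [0,5,0],"rotation": [0,0,0]},{"jaw": 0,"dp": [0,5,0],"rotation": [0,0,0]},{"jaw": 0,"dp": [0,5,0],"rotation": [0,0,0]},{"jaw": 0,"dp": [0,5,0],"rotation": [0,0,0]},{"jaw": 0,"dp": [0,5,0],"rotation": [0,0,0]},{"jaw": 0,"dp": [0,5,0],"rotation": [0,0,0]},{"jaw": 0,"dp": [0,5,0],"rotation": [0,0,0]}]}}

```text
t: 9.2
ee_pos: [545.5, -191.4, 19.5]
tcp_rot: [-0.0, -0.668, 0.744, 0.0]
contact_force: [2.0, 1.8, -0.5]
width: 0.6
```

Emit:
{"fn": "jog_arm", "kwargs": {"targets": [{"jaw": 0,"dp": [0,4,0],"rotation": [0,0,0]},{"jaw": 0,"dp": [0,4,0],"rotation": [0,0,0]},{"jaw": 0,"dp": [0,4,0],"rotation": [0,0,0]},{"jaw": 0,"dp": [0,0,0],"rotation": [0,0,0]}]}}

```text
t: 9.6
ee_pos: [533.1, -190.2, 19.5]
tcp_rot: [-0.0, -0.668, 0.744, 0.0]
contact_force: [0.2, 0.2, -0.2]
width: 0.3
```

Emit:
{"fn": "jog_arm", "kwargs": {"targets": [{"jaw": 0,"dp": [0,3,0],"rotation": [0,0,0]},{"jaw": 0,"dp": [0,3,0],"rotation": [0,0,0]},{"jaw": 0,"dp": [0,0,0],"rotation": [0,0,0]}]}}

```text
t: 9.9
ee_pos: [527.6, -189.6, 19.6]
tcp_rot: [-0.0, -0.668, 0.744, 0.0]
contact_force: [-0.4, -1.0, -0.1]
width: 0.5
```

Emit:
{"fn": "jog_arm", "kwargs": {"targets": [{"jaw": 0,"dp": [0,3,0],"rotation": [0,0,0]},{"jaw": 0,"dp": [0,3,0],"rotation": [0,0,0]},{"jaw": 0,"dp": [0,0,0],"rotation": [0,0,0]}]}}

```text
t: 10.2
ee_pos: [522.1, -189.0, 19.7]
tcp_rot: [0.0, -0.668, 0.744, -0.0]
contact_force: [2.7, 0.1, -0.9]
width: 0.6
```

Emit:
{"fn": "jog_arm", "kwargs": {"targets": [{"jaw": 0,"dp": [0,2,0],"rotation": [0,0,0]},{"jaw": 0,"dp": [0,2,0],"rotation": [0,0,0]},{"jaw": 0,"dp": [0,0,0],"rotation": [0,0,0]}]}}

```text
t: 10.5
ee_pos: [522.1, -189.2, 20.1]
tcp_rot: [0.002, -0.668, 0.745, -0.003]
contact_force: [13.9, 0.6, -11.0]
width: 0.6
```

The tray is at its stop: x = 522 against 523 predicted, with force rising. Now I'll back off inside the well and lift clear.

Emit:
{"fn": "jog_arm", "kwargs": {"targets": [{"jaw": 0,"dp": [0,0,0],"rotation": [0,0,0]},{"jaw": 0,"dp": [0,0,0],"rotation": [0,0,0]},{"jaw": 0,"dp": [0,-6,0],"rotation": [0,0,0]},{"jaw": 0,"dp": [0,-10,0],"rotation": [0,0,0]},{"jaw": 0,"dp": [0,0,0],"rotation": [0,0,0]},{"jaw": 0,"dp": [0,0,-20],"rotation": [0,0,0]},{"jaw": 0,"dp": [0,0,-40],"rotation": [0,0,0]},{"jaw": 0,"dp": [0,0,-40],"rotation": [0,0,0]}]}}

```text
t: 11.3
ee_pos: [532.7, -189.9, 119.8]
tcp_rot: [-0.001, -0.668, 0.744, 0.001]
contact_force: [0.8, -0.5, 0.9]
width: 0.6
```

Emit:
{"fn": "jog_arm", "kwargs": {"targets": [{"jaw": 0,"dp": [0,0,-40],"rotation": [0,0,0]},{"jaw": 0,"dp": [0,40,-20],"rotation": [0,0,0]},{"jaw": 0,"dp": [0,40,0],"rotation": [0,0,0]},{"jaw": 0,"dp": [0,40,0],"rotation": [0,0,0]},{"jaw": 0,"dp": [0,20,0],"rotation": [0,0,0]},{"jaw": 0,"dp": [0,0,0],"rotation": [0,0,0]},{"jaw": 0,"dp": [0,0,0],"rotation": [0,0,0]}]}}

```text
t: 12.0
ee_pos: [395.3, -175.4, 179.9]
tcp_rot: [0.0, -0.668, 0.744, -0.0]
contact_force: [0.2, -0.4, -0.3]
width: 0.4
```

```bash
python3 - <<'E'
from h import *
s=bot.state();print(s['t'],s['ee_pos'],s['contact_force'])
w=snap('wrist','w3.png');t=snap('top','t3.png')
c=t[75:270,155:395,::-1]; cv2.imwrite('pics/t3c.png',cv2.convertScaleAbs(cv2.resize(c,None,fx=3.3,fy=3,interpolation=cv2.INTER_CUBIC),alpha=1.4))
cv2.imwrite('pics/w3b.png',cv2.convertScaleAbs(cv2.resize(w,(800,600),interpolation=cv2.INTER_CUBIC)[:,:,::-1],alpha=1.3))
E
```

```text
12.0 [ 395.25394745 -175.40326187  179.91665682] [ 0.20207656 -0.35702717 -0.31908221]
```

View pics/t3c.png

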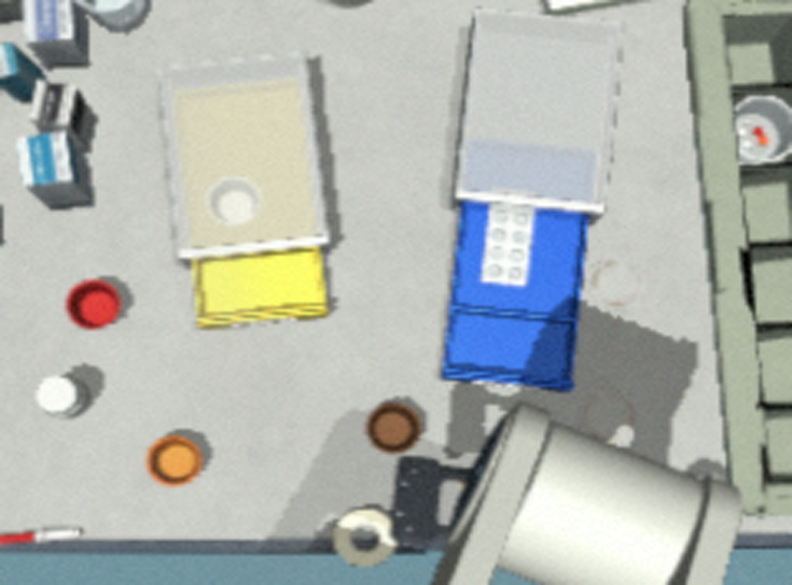

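View pics/w3b.png

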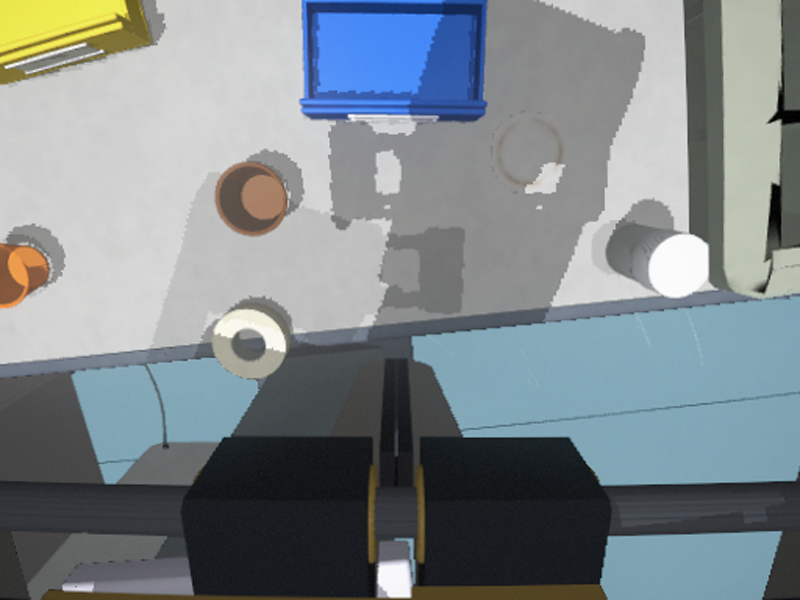

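Top view: the cup stands at (235,200) in the yellow tray and the strip lies at (508,245) in the blue one. Bottle, tape and jar are unmoved. One numeric check of both trays before handing in.

```bash
python3 - <<'E'
from h import *
def P(x,y,z): return atz('top',(x/3.3+155-0.35,y/3+75-0.33),z)
for n,l,r,fl,fr in [('y home=60',(180,257),(328,243),(198,325),(327,315)),('b out=160',(457,204),(603,212),(444,378),(573,387))]:
    A,B,C,D=P(*l,64),P(*r,64),P(*fl,43),P(*fr,43); print(n,np.linalg.norm((A+B-C-D)[:2]/2))
k=.64
a=[atz('wrist',(x*k-.2,y*k-.2),43) for x,y in((302,117),(486,119))];print(np.round((a[0]+a[1])/2,1),'expect x ~ 508-4-...')
E
```

```text
y home=60 61.422896388978245
b out=160 157.262083258094
[ 502.6 -187.    43. ] expect x ~ 508-4-...
```

```bash
python3 -c "
from cell import bot
print(bot.finish_job())"
```

```text
the job is handed in; nothing more can be done
None
```

I pushed the yellow tray home with closed fingers against its front. Then I lowered the fingers into the blue tray's well, drew that tray out by the back of its lip to its stop, and lifted clear. The job was handed in at about 12 s of the 42 s allowed; no verdict is reported.

**Trays:** both stops showed as the fingers holding still while the force rose, to about 18 N on yellow and 14 N on blue.

| Check | Measured | Nominal |
|---|---|---|
| Yellow, unit front to lip front (top camera) | 61.4 mm | 60 mm (home) |
| Blue, unit front to lip front (top camera) | 157.3 mm | 160 mm (at stop) |
| Blue lip front, x (wrist camera) | 502.6 mm | about 504 mm, from where the fingers stopped |

The 1–3 mm differences are about what the calibration (about 2 mm) and my pixel readings allow, and within the 5 and 6 mm limits.

**Other things:** in the last pictures the cup stands in the yellow tray and the strip lies in the blue one. The bottle, tape and jar look unmoved by eye. I never identified the stack of clear cups for certain, so its place is unchecked. The arm met no unexpected contact on the way.

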